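# Release the cutter drawer with the brass rod

## Task

Lift the brass release rod out of its oak rack, put it down through the slot in the steel top of the cutter safe, feel for the springy latch tab hidden underneath and press it until the drawer pops open. The mechanism is delicate: never push on the safe with the rod harder than 25 N. Then hang the rod back in the hole of its rack, upright and resting on its collar, leaving the drawer popped open and the bowl blank, cork block and faceplate where they are.

Things in the scene. Friction and masses are not known exactly. Their poses are not given: they have to be found in the camera images.
- safe: cutter safe, dark wooden box with steel top, 170 (x) x 180 (y) x 75 mm high, fixed. Origin: centre of underside; drawer front looks along -x. The tab's centre lies anywhere within 26 mm either way of the slot's centre along y, its face 38 to 51 mm below the top: only felt, not read. Pressed, it gives under about 3 N at touch to 7 N at 8 mm, easing a little as it releases; hard stop at 11 mm. The ledge never gives.
- slot (a point): centre of the slot in the safe's steel top, on the top face (75 mm above the bench), 50 mm from the safe's centre along its +x; axes as the safe's. Slot 64 mm long along y, 12 mm wide along x, plate 6 mm thick. Hidden below it runs a steel strip: a hard fixed ledge 37 mm below the top face, interrupted by the latch tab, a springy pad 18 mm long (along y) and wider than the slot.
- drawer (a joint): how far the spring-loaded drawer has popped out along the safe's -x: 0 latched, 0.035 m fully out; it stays out. A rod pressing the latch tab 8 mm down frees it.
- rod: release rod, about 120 g: brass shaft 8 mm in diameter with a round tip, 80 mm long; brass collar 28 mm in diameter (80 to 86 mm from the tip); red square handle 20 x 20 mm (86 to 140 mm from the tip). Origin: the tip; z runs up to the handle; x and y are square to the handle's flats. It starts hanging upright in the rack, tip 10 mm above the bench.
- rod_tip (a point): the lower tip of the rod's shaft, same axes as the rod.
- rack: the oak rack, 90 x 90 mm and 90 mm high, fixed to the bench: a 15 mm board on two cheeks. Origin: centre of its underside.
- rack_hole (a point): centre of the 12 mm round through hole in the rack's board, at its top face, 90 mm above the bench; the rod's collar rests on this face.
- bowl_blank: bystander: squat mulberry bowl blank, 124 mm in diameter, 70 mm high. Origin: centre of its underside.
- cork_block: bystander: pale cork sanding block, 110 x 65 x 35 mm. Origin: centre of its underside.
- faceplate: bystander: dark cast iron faceplate with a hub, 140 mm in diameter, 34 mm high. Origin: centre of its underside.
There are look-alikes about, which are no part of the job. Leave any white look-alike of the rod alone. What is shaped like the safe but green is not meant.

How it is judged:
On the way, in this order (a step that is already met when the one before it is completed fails the run):
1. the rod's tip is down through the slot, 12 mm or more below the safe's top face (z of rod_tip in the frame of slot below -0.012 m and horizontal distance between rod_tip and slot below 0.034 m), for 0.1 s.
2. the latch is pressed by the rod and the drawer has popped out 25 mm or more while the rod is still in the slot (value of joint drawer above 0.025 m and z of rod_tip in the frame of slot below -0.012 m), for 0.1 s.
At the end, for the whole second after the job is handed in: The drawer stands out 25 mm or more; the rod hangs at rest in the rack's hole, upright within 0.08 rad, its collar seated on the board within 3 mm (tip at least 77 mm below the board's top and within 6 mm of the hole's axis) (value of joint drawer above 0.025 m and horizontal distance between rod_tip and rack_hole below 0.006 m and z of rod_tip in the frame of rack_hole below -0.077 m and angle between rod's own z axis and vertical below 0.08 rad and linear speed of rod below 0.02 m/s); the robot touches nothing.
It fails at once if the rod pushes on the safe with more than 25 N (contact force between rod and safe above 25 N).
It fails at once if the bowl blank is shifted more than 15 mm (distance of bowl_blank from where it was at the start of the episode above 0.015 m).
It fails at once if the cork block is shifted more than 15 mm (distance of cork_block from where it was at the start of the episode above 0.015 m).
It fails at once if the faceplate is shifted more than 15 mm (distance of faceplate from where it was at the start of the episode above 0.015 m).
It also fails if it takes over 72 s, if anything falls off the work surface, if the arm or the gripper's body presses on something with over 40 N, if the wrist force passes 120 N, or if a joint passes its speed limit or range.

## Robot

A 6-joint arm with a two-finger parallel gripper is mounted at the origin on the work surface. World frame = base frame: x ahead of the robot, y to its left, z up, the work surface at z = 0. Lengths are in m, angles in rad, forces in N, time in s.
With the tool pointing down it reaches from about 0.375 to 0.9 m from the base axis. Payload 3.1 kg.
Tool frame: the origin (TCP) lies at the very end of the fingers, on their centre line; the grasp point (between the pads) lies 19 mm behind it (manip.hold_point_z is the distance from the TCP to the grasp point, in m); y points along the fingers, z is the direction in which the jaws open and shut, and the axes are right-handed (so a half turn about y gives the same grasp; the last joint's range is limited). The gripper opens to 85 mm and grips with 20 to 120 N. Pads are 22 mm wide; open, the fingers measure 114 mm over their backs; the gripper's body (76 mm by 85 mm) begins 54 mm behind the grasp point. The pads swing forward as they close: fully open they stand 13 mm farther back than shut.
Start: joints at [-1.506, 0.527, 1.433, -0, 1.181, -0.178], TCP at [0.15, -0.607, 0.231] pointing down, gripper open.
Joint ranges: [-3.08, 3.08], [-0.75, 2.2], [0.22, 2.44], [-1.43, 4.57], [0, 2.65], [-2.85, 2.85]. Speed limits (rad/s): [2.79, 2.79, 3.14, 3.14, 3.14, 3.14].

## Interface

Orientations are given as a unit quaternion [x, y, z, w].
In Python, from station import manip, eyes, workorder gives the robot as it stands. The module is installed in compiled form; this text tells all that it offers.
- The arm moves only by the shell command python3 -m jog 'ROWS' [OPENING] [FORCE]. ROWS is JSON, a list of rows, each a list of 2 entries, a list of its own where there are three numbers: the shift along the tool's x, y, z in cm, then the turn about the tool's y in rad. A call has 1 to 20 rows; each row is the pose to reach, as a shift and turn from the pose commanded when the call began, along the tool's axes at that moment; what a row does not reach only later rows make up. A row lasts 1/12 s, in which the tool goes at most 41.7 mm and 7.16 degrees, less where a joint would pass 70% of its speed; a pose out of reach is approached as far as the arm can. A call with a gripper value outside its range is refused whole. OPENING is the finger opening in cm, from 0 to 8.54, set as the call begins (- or left out, the last holds). The fingers move at their own pace and stop on an object; FORCE is the grip in N (left out, the last holds). Time passes only in rows, so rows that repeat a pose let the fingers close. It gives the time, the measured TCP pose, the force and the opening at its end, in the units of the state.
- manip.sense(): the state, without advancing time (a new reading comes with each control period).
- eyes.snapshot(name): name is "scene" or "top" or "wrist"; returns a dict with "frame" (420x560x3 uint8, red, green, blue), "vfov" (degrees; the focal length in pixels is half the picture's height over the tangent of half this angle, whatever the lens; pixels are square), "cx", "cy" (the principal point, pixels), "k1" (the pictures are not rectified: a ray, as slopes to the right and down, at radius r is drawn at 1 + k1 r^2 times it, then the intrinsics apply), "rvec" (rotation vector, rad) and "tvec" (3), from world to camera coordinates, as OpenCV has them. Camera axes: x right, y down, z forward; pixel columns grow to the right and rows downward; lengths in m; the calibration is good to about 2 mm. A picture is of the moment at which its call begins. There is no depth.
- workorder.sign_off(): hands the job in, once; it reports no verdict.
The state is a dict: "t": time; "q": joint angles; "qd": joint speeds; "tau": joint torques, N m; "tcp_pos": TCP position; "tool_rot": TCP orientation; "force": force on the tool from outside, world axes, zero at the start; "ft_torque": the same for the moment, N m; "finger_gap": opening from 0.0 (shut) to 1.0 (fully open).
Only numpy, scipy, OpenCV 4.12 (cv2) and the standard library are available. Lean on these libraries where they do the work, as an engineer would, in place of code of your own. Each camera call takes 0.05 s, during which the arm holds its last target. There are 200 camera calls.

## Working session

There is one attempt and no reset: what is moved stays moved. The work goes in short steps, Python scripts to look and compute and a shell command to move; the robot and the scene stay as the last step left them, time stands still between calls to the robot, and variables do not carry over. Pictures are saved under pics/ and viewed, about 8 in all and at most 12, crops included, and the job is handed in when it is done.

```bash
mkdir -p pics
cat > h.py <<'E'
import numpy as np, cv2
from station import manip, eyes, workorder
from scipy.spatial.transform import Rotation as R
def snap(n,save=None):
    s=eyes.snapshot(n)
    if save: cv2.imwrite('pics/'+save,s['frame'][:,:,::-1])
    return s
def K(s):
    f=s['frame'].shape[0]/2/np.tan(np.radians(s['vfov'])/2); return f
def ray(s,u,v):
    f=K(s); d=np.array([(u-s['cx'])/f,(v-s['cy'])/f]); p=d.copy()
    for _ in range(30): p=d/(1+s['k1']*(p@p))
    Rm=R.from_rotvec(np.ravel(s['rvec'])).as_matrix(); t=np.ravel(s['tvec'])
    return -Rm.T@t, Rm.T@np.array([p[0],p[1],1])
def onz(s,u,v,z):
    c,d=ray(s,u,v); return c+d*(z-c[2])/d[2]
def proj(s,P):
    f=K(s); Rm=R.from_rotvec(np.ravel(s['rvec'])).as_matrix(); q=Rm@np.array(P)+np.ravel(s['tvec'])
    p=q[:2]/q[2]; p=p*(1+s['k1']*(p@p)); return p*f+[s['cx'],s['cy']]
def tool():
    st=manip.sense(); Rt=R.from_quat(st['tool_rot']).as_matrix()
    print('t',round(st['t'],2),'tcp',np.round(st['tcp_pos'],4),'F',np.round(st['force'],1),'gap',round(st['finger_gap'],3)); print(np.round(Rt,3)); return st,Rt
E
python3 - <<'E'
from h import *
st,_=tool(); print(np.round(st['q'],3), manip.hold_point_z)
for n in ['top','scene','wrist']:
    s=snap(n,n+'0.png'); c,d=ray(s,280,210); print(n,s['vfov'],s['k1'],np.round(c,3),np.round(d,3))
E
```

```text
t 0.0 tcp [ 0.1502 -0.6059  0.2303] F [ 1.   0.3 -0.2] gap 1.002
[[-0.971 -0.     0.24 ]
 [-0.24   0.002 -0.971]
 [-0.    -1.    -0.002]]
[-1.507  0.528  1.434  0.     1.181 -0.178] 0.0187
top 46.89549292574125 -0.15060434304772052 [ 0.466 -0.03   1.294] [ 0.063 -0.011 -0.998]
scene 48.09131810529361 0.057167760828239024 [1.069 0.834 0.785] [-0.456 -0.679 -0.576]
wrist 67.24882408024946 -0.059206580194035366 [ 0.23  -0.585  0.374] [-0.301 -0.061 -0.952]
```

View pics/top0.png

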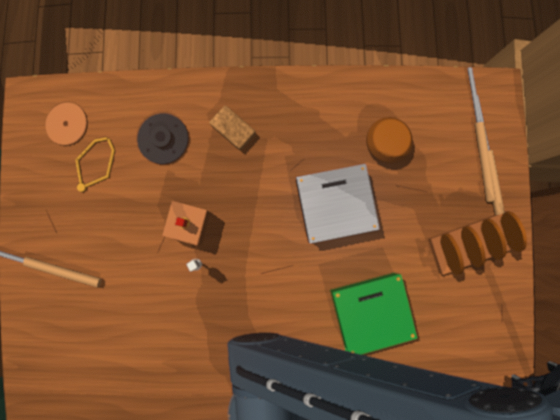

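View pics/scene0.png

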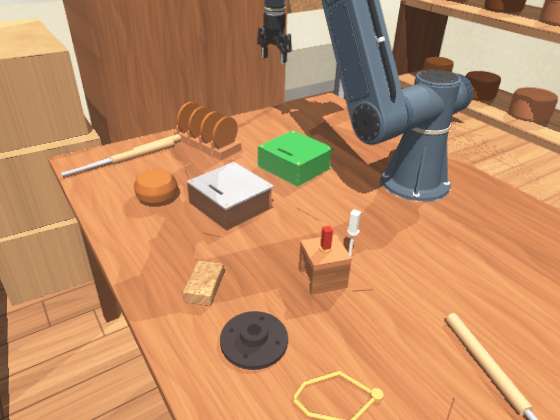

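Top view: the red handle is at (181,223) in its rack, the grey safe at (338,204) with its slot at (334,183). The white look-alike is at (195,265), and the green box is a decoy. Next I measure the rod, slot and safe.

```bash
cat > m.py <<'E'
from h import *
def safe_pose(s,box=None):
    im=s['frame']; hsv=cv2.cvtColor(im,cv2.COLOR_RGB2HSV)
    m=((hsv[...,1]<40)&(hsv[...,2]>110)).astype(np.uint8)
    cs,_=cv2.findContours(m,cv2.RETR_EXTERNAL,cv2.CHAIN_APPROX_NONE); c=max(cs,key=cv2.contourArea)
    pts=np.array([onz(s,*p[0],.075)[:2] for p in c],np.float32)
    r=cv2.minAreaRect(pts); 
    mm=np.zeros_like(m); cv2.drawContours(mm,[cv2.convexHull(c)],-1,1,-1); mm=cv2.erode(mm,np.ones((9,9)))
    d=(mm>0)&(hsv[...,2]<75)
    cs,_=cv2.findContours(d.astype(np.uint8),cv2.RETR_EXTERNAL,cv2.CHAIN_APPROX_NONE); c2=max(cs,key=cv2.contourArea)
    p2=np.array([onz(s,*p[0],.075)[:2] for p in c2],np.float32)
    r2=cv2.minAreaRect(p2); 
    print('safe',r,'slot',r2, 'slot box',np.round(cv2.boxPoints(r2),4).tolist())
    return r,r2
E
python3 - <<'E'
from m import *
s=snap('top'); safe_pose(s)
im=s['frame']; hsv=cv2.cvtColor(im,cv2.COLOR_RGB2HSV)
m=((hsv[...,1]>190)&((hsv[...,0]<4)|(hsv[...,0]>174))&(hsv[...,2]>60)).astype(np.uint8)
n,l,st,ce=cv2.connectedComponentsWithStats(m)
for i in range(1,n):
    if st[i,4]>15: print(st[i],ce[i],onz(s,*ce[i],.15))
sc=snap('scene'); 
hsv=cv2.cvtColor(sc['frame'],cv2.COLOR_RGB2HSV)
m=((hsv[...,1]>190)&((hsv[...,0]<4)|(hsv[...,0]>174))&(hsv[...,2]>60)).astype(np.uint8)
n,l,st,ce=cv2.connectedComponentsWithStats(m)
for i in range(1,n):
    if st[i,4]>15: print('scene',st[i],ce[i],onz(sc,*ce[i],.12))
for n_,u,v,z in [('white',195,265,.15),('rackTL',173,202,.09),('rackTR',209,210,.09),('rackBL',163,238,.09),('rackBR',198,246,.09)]: print(n_,onz(s,u,v,z))
c=cv2.resize(im[185:285,140:240],(500,500),interpolation=cv2.INTER_CUBIC)
c2=cv2.resize(sc['frame'][195:300,280:385],(500,500),interpolation=cv2.INTER_CUBIC)[:,:300]
cv2.imwrite('pics/rack.png',np.hstack([c,c2])[:,:,::-1])
E
```

```text
safe ((0.5575069189071655, -0.18892744183540344), (0.16980721056461334, 0.18214374780654907), 9.999910354614258) slot ((0.6073741316795349, -0.1800464540719986), (0.0070604258216917515, 0.05524055287241936), 9.694356918334961) slot box [[0.5992000102996826, -0.1534000039100647], [0.6085000038146973, -0.2079000025987625], [0.6154999732971191, -0.20669999718666077], [0.6061999797821045, -0.15219999849796295]]
[176 218   9   8  40] [179.775 221.55 ] [0.51504804 0.19652863 0.15      ]
white [0.41169539 0.16139069 0.15      ]
rackTL [0.5669593  0.22520768 0.09      ]
rackTR [0.54514852 0.1346237  0.09      ]
rackBL [0.47725857 0.2511834  0.09      ]
rackBR [0.45593815 0.16322757 0.09      ]
```

View pics/rack.png

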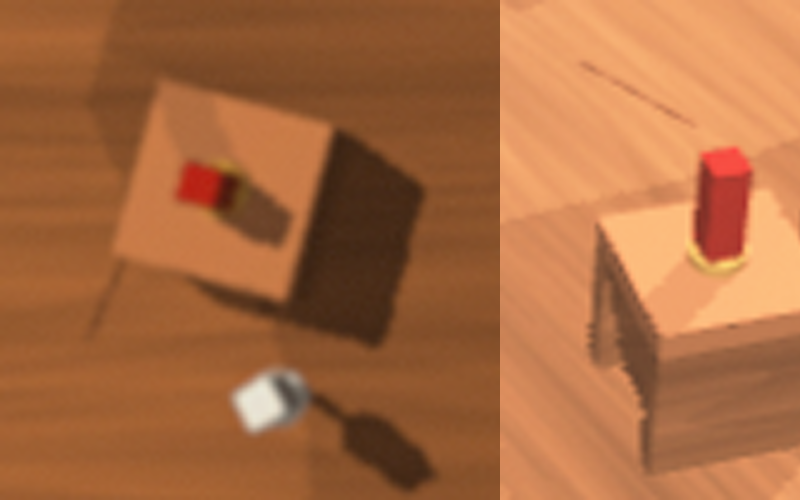

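Close crop: the red handle's flats run parallel to the rack's sides (yaw about -14°), and the collar is seated. Next I work out the hover move.

```bash
cat >> h.py <<'E'
def goal(P,zdir=None):
    """print tool-axis shift (cm) and turn to put TCP at P with jaw axis along zdir (xy)"""
    st,Rt=tool(); v=Rt.T@(np.array(P)-st['tcp_pos'])*100; th=0
    if zdir is not None:
        z=np.array([zdir[0],zdir[1],0.]); z/=np.linalg.norm(z); w=Rt.T@z
        th=np.arctan2(w[0],w[2]); th=(th+np.pi/2)%np.pi-np.pi/2
    print('shift cm',np.round(v,2),'turn',round(th,3))
E
python3 - <<'E'
from h import *
goal([.52,-.2,.27]); goal([.515,.1965,.25],[-.235,-.972])
E
```

```text
t 0.25 tcp [ 0.1503 -0.6063  0.2308] F [ 0.2 -0.4  0.2] gap 1.0
[[-0.971 -0.     0.24 ]
 [-0.24   0.001 -0.971]
 [-0.    -1.    -0.001]]
shift cm [-45.66  -3.88 -30.55] turn 0
t 0.25 tcp [ 0.1503 -0.6063  0.2308] F [ 0.2 -0.4  0.2] gap 1.0
[[-0.971 -0.     0.24 ]
 [-0.24   0.001 -0.971]
 [-0.    -1.    -0.001]]
shift cm [-54.71  -1.84 -69.16] turn 0.48
```

```bash
python3 -m jog '[[[-45.7,-3.9,-30.5],0],[[-45.7,-3.9,-30.5],0],[[-45.7,-3.9,-30.5],0],[[-45.7,-3.9,-30.5],0],[[-45.7,-3.9,-30.5],0],[[-45.7,-3.9,-30.5],0],[[-45.7,-3.9,-30.5],0],[[-45.7,-3.9,-30.5],0],[[-45.7,-3.9,-30.5],0],[[-45.7,-3.9,-30.5],0],[[-45.7,-3.9,-30.5],0],[[-45.7,-3.9,-30.5],0],[[-45.7,-3.9,-30.5],0],[[-54.7,-2.5,-69.2],0.48],[[-54.7,-2.5,-69.2],0.48],[[-54.7,-2.5,-69.2],0.48],[[-54.7,-2.5,-69.2],0.48],[[-54.7,-2.5,-69.2],0.48],[[-54.7,-2.5,-69.2],0.48],[[-54.7,-2.5,-69.2],0.48]]' 8.5 30
python3 - <<'E'
from h import *
goal([.515,.1965,.25],[-.235,-.972])
E
```

```text
t: 1.92
tcp_pos: [0.5145, 0.0745, 0.2605]
tool_rot: [0.084, 0.702, -0.702, -0.084]
force: [1.3, 0.1, -0.0]
finger_gap: 0.997
t 1.92 tcp [0.5145 0.0745 0.2605] F [ 1.3  0.1 -0. ] gap 0.997
[[-0.972  0.    -0.235]
 [ 0.235 -0.    -0.972]
 [-0.    -1.    -0.   ]]
shift cm [  2.83   1.05 -11.86] turn -0.0
```

```bash
python3 -m jog '[[[2.8,1.0,-11.9],0],[[2.8,1.0,-11.9],0],[[2.8,1.0,-11.9],0],[[2.8,1.0,-11.9],0],[[2.8,1.0,-11.9],0],[[2.8,1.0,-11.9],0]]'
python3 - <<'E'
from h import *
st,_=tool()
s=snap('wrist','w1.png'); print(proj(s,[.515,.1965,.15]), proj(s,list(st['tcp_pos'])))
E
```

```text
t: 2.42
tcp_pos: [0.5154, 0.1948, 0.2503]
tool_rot: [-0.083, -0.702, 0.702, 0.083]
force: [0.6, -0.7, -0.0]
finger_gap: 0.995
t 2.42 tcp [0.5154 0.1948 0.2503] F [ 0.6 -0.7 -0. ] gap 0.995
[[-0.972 -0.    -0.234]
 [ 0.234 -0.001 -0.972]
 [ 0.    -1.     0.001]]
[283.10082329 214.73319693] [286.05242557 276.03487578]
```

View pics/w1.png

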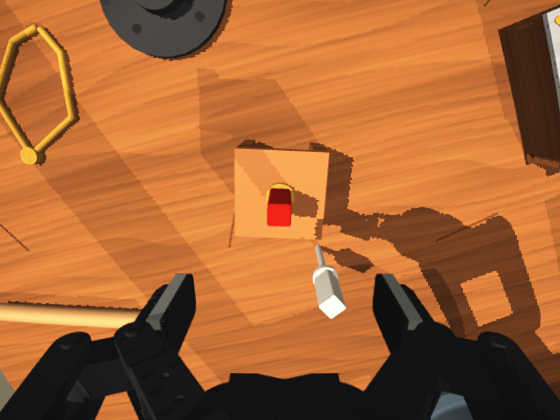

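Wrist view: the red top face is at about (279,215), aligned with the image axes, so the yaw is right. The white decoy is about 9 cm to the side at (330,305), clear of the fingers. Next I refine the handle position.

Run:
```python
from h import *
s=snap('wrist'); hsv=cv2.cvtColor(s['frame'],cv2.COLOR_RGB2HSV)
red=((hsv[...,1]>190)&((hsv[...,0]<5)|(hsv[...,0]>174)))
for th in (60,150):
    m=(red&(hsv[...,2]>th)).astype(np.uint8)
    cs,_=cv2.findContours(m,cv2.RETR_EXTERNAL,cv2.CHAIN_APPROX_NONE); c=max(cs,key=cv2.contourArea)
    print(th,cv2.boundingRect(c),cv2.minAreaRect(c), onz(s,*cv2.minAreaRect(c)[0],.15))
t=s['frame'][185:245,255:305,0]; print(hsv[185:235:3,279,2])
p=np.array(cv2.minAreaRect(c)[0])
P=onz(s,*p,.15)
goal([P[0],P[1],.104],[-.235,-.972])
```

```text
60 (267, 190, 24, 37) ((278.5, 208.0), (36.0, 23.0), 90.0) [0.52166159 0.19807286 0.15      ]
150 (267, 204, 24, 23) ((278.5, 215.0), (22.0, 23.0), 90.0) [0.51585322 0.19950601 0.15      ]
[248 245 106 108 111 109 120 239 242 242 242 242 242 242 249 249 249]
t 2.52 tcp [0.5158 0.1936 0.2504] F [ 0.2  0.  -0.3] gap 0.997
[[-0.972 -0.    -0.237]
 [ 0.237 -0.    -0.972]
 [ 0.    -1.     0.   ]]
shift cm [ 0.13 14.64 -0.58] turn -0.002
```

```bash
python3 -m jog '[[[0.1,3,-0.5],0],[[0.1,6,-0.5],0],[[0.1,9,-0.5],0],[[0.1,11,-0.5],0],[[0.1,13,-0.5],0],[[0.1,14.5,-0.5],0],[[0.1,14.5,-0.5],0],[[0.1,14.5,-0.5],0]]' 8.5
python3 -m jog '[[[0,0,0],0],[[0,0,0],0],[[0,0,0],0],[[0,0,0],0],[[0,0,0],0],[[0,0,0],0],[[0,0,0],0],[[0,0,0],0],[[0,0,0],0],[[0,0,0],0],[[0,0,0],0],[[0,0,0],0]]' 0 60
python3 - <<'E'
from h import *
tool()
E
```

```text
t: 3.18
tcp_pos: [0.5159, 0.1985, 0.1051]
tool_rot: [-0.084, -0.702, 0.702, 0.085]
force: [0.6, -0.1, -0.2]
finger_gap: 0.991
t: 4.18
tcp_pos: [0.5162, 0.2001, 0.1061]
tool_rot: [0.084, 0.702, -0.702, -0.083]
force: [-1.3, -1.2, 5.1]
finger_gap: 0.225
t 4.18 tcp [0.5162 0.2001 0.1061] F [-1.3 -1.2  5.1] gap 0.225
[[-0.972  0.001 -0.235]
 [ 0.235  0.    -0.972]
 [-0.001 -1.    -0.   ]]
```

```bash
python3 -m jog '[[[0,-0.5,0],0],[[0,-1.5,0],0],[[0,-3,0],0],[[0,-5,0],0],[[0,-7,0],0],[[0,-9,0],0],[[0,-11,0],0],[[0,-12.5,0],0],[[0,-13,0],0],[[0,-13,0],0],[[0,-13,0],0]]'
python3 - <<'E'
from h import *
s=snap('wrist','w2.png'); c=snap('scene','s2.png')
goal([.607,-.180,.236],[-.174,-.985])
cv2.imwrite('pics/c2.png',np.hstack([s['frame'],cv2.resize(c['frame'][130:290,280:371],(239,420))])[:,:,::-1])
E
```

```text
t: 5.1
tcp_pos: [0.5153, 0.2, 0.2351]
tool_rot: [-0.083, -0.702, 0.702, 0.084]
force: [-0.1, 0.1, -1.5]
finger_gap: 0.229
t 5.2 tcp [0.5149 0.1998 0.2342] F [ 0.2  0.4 -1. ] gap 0.223
[[-0.972 -0.003 -0.235]
 [ 0.235 -0.    -0.972]
 [ 0.003 -1.     0.001]]
shift cm [-17.88  -0.19  34.75] turn -0.062
```

View pics/c2.png

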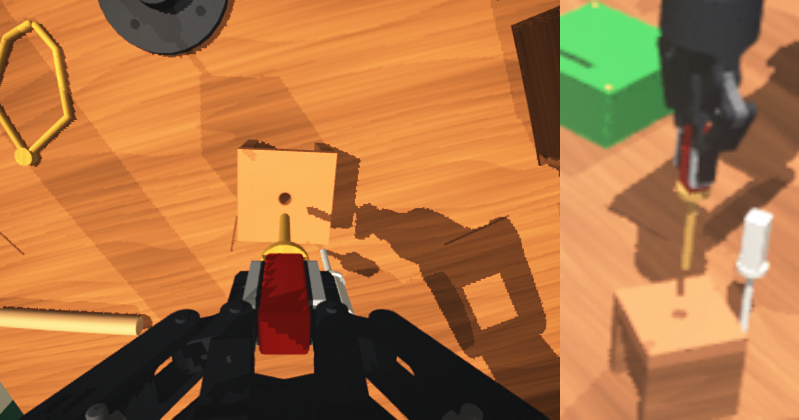

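Wrist view: the rod hangs from the gripper, with its tip at about (285,215) and the rack hole visible at (285,198). Next I check tip tilt and the hole position.

Run:
```python
from h import *
im=cv2.imread('pics/w2.png')[:,:,::-1]; s=snap('wrist')
st,Rt=tool(); tc=np.array(st['tcp_pos'])
hsv=cv2.cvtColor(s['frame'],cv2.COLOR_RGB2HSV)
print('exp tip',proj(s,tc+[0,0,-.096]),'collar bottom',proj(s,tc+[0,0,-.016]))
for r in range(186,250,3): 
    print(r,[tuple(int(a) for a in hsv[r,c]) for c in range(276,295,3)])
d=(hsv[185:211,270:300,2]<110).astype(np.uint8); cs,_=cv2.findContours(d,0,1); c=max(cs,key=cv2.contourArea); (u,v),w,a=cv2.minAreaRect(c); print(u+270,v+185,w, onz(s,u+270,v+185,.09))
```

```text
t 5.25 tcp [0.5149 0.1998 0.2341] F [ 0.2 -0.3 -2. ] gap 0.225
[[-0.972 -0.003 -0.235]
 [ 0.235 -0.    -0.972]
 [ 0.003 -1.     0.001]]
exp tip [285.02721638 215.08847825] collar bottom [285.76749814 261.39971017]
186 [(17, 159, 253), (17, 161, 253), (17, 159, 253), (17, 161, 253), (17, 160, 253), (17, 160, 253), (17, 161, 253)]
189 [(16, 160, 253), (17, 161, 253), (17, 161, 253), (17, 162, 253), (17, 161, 253), (17, 163, 253), (17, 161, 253)]
192 [(16, 162, 252), (16, 164, 254), (11, 185, 207), (11, 185, 175), (14, 175, 251), (17, 161, 253), (17, 162, 252)]
195 [(17, 161, 253), (11, 188, 156), (12, 180, 85), (12, 178, 86), (12, 177, 82), (15, 170, 252), (17, 163, 252)]
198 [(16, 163, 254), (10, 182, 115), (11, 178, 90), (11, 172, 89), (11, 182, 122), (13, 177, 244), (17, 161, 252)]
201 [(17, 162, 253), (11, 184, 188), (11, 184, 97), (11, 185, 132), (12, 184, 172), (15, 168, 250), (17, 162, 252)]
204 [(17, 162, 252), (16, 162, 253), (12, 184, 230), (12, 184, 216), (15, 172, 251), (17, 161, 253), (17, 162, 252)]
207 [(17, 161, 253), (17, 162, 253), (17, 162, 253), (17, 162, 253), (17,
[... 1081 characters left out ...]
(17, 159, 253)]
237 [(17, 161, 253), (17, 191, 224), (18, 193, 185), (17, 195, 136), (17, 188, 107), (16, 169, 253), (17, 160, 253)]
240 [(17, 162, 254), (17, 192, 219), (18, 193, 176), (17, 194, 125), (17, 190, 114), (15, 171, 253), (17, 160, 254)]
243 [(18, 193, 172), (17, 194, 171), (17, 194, 160), (17, 193, 143), (17, 191, 131), (17, 190, 113), (16, 193, 128)]
246 [(20, 189, 242), (24, 178, 254), (23, 178, 253), (22, 180, 251), (23, 181, 253), (21, 187, 251), (18, 199, 199)]
249 [(23, 180, 252), (24, 176, 253), (24, 179, 252), (23, 181, 250), (23, 181, 250), (23, 181, 251), (24, 179, 252)]
283.50000190734863 196.5 (7.0710673332214355, 9.899494171142578) [0.51717124 0.20051489 0.09      ]
```

```bash
python3 -m jog '[[[-1,-0.2,2],0],[[-3,-0.2,5],0],[[-4.5,-0.2,8.5],-0.06],[[-17.9,-0.2,34.7],-0.06],[[-17.9,-0.2,34.7],-0.06],[[-17.9,-0.2,34.7],-0.06],[[-17.9,-0.2,34.7],-0.06],[[-17.9,-0.2,34.7],-0.06],[[-17.9,-0.2,34.7],-0.06],[[-17.9,-0.2,34.7],-0.06],[[-17.9,-0.2,34.7],-0.06],[[-17.9,-0.2,34.7],-0.06],[[-17.9,2.3,34.7],-0.06],[[-17.9,2.8,34.7],-0.06],[[-17.9,2.8,34.7],-0.06],[[-17.9,2.8,34.7],-0.06]]'
python3 - <<'E'
from m import *
s=snap('wrist','w3.png'); st,Rt=tool(); tc=np.array(st['tcp_pos']); print(proj(s,tc+[0,0,-.096]),proj(s,[.607,-.18,.075]))
E
```

```text
t: 6.58
tcp_pos: [0.6077, -0.1777, 0.2068]
tool_rot: [0.061, 0.705, -0.704, -0.063]
force: [0.3, -0.2, -1.6]
finger_gap: 0.226
t 6.63 tcp [ 0.6084 -0.1782  0.2077] F [ 0.6 -0.1  0.1] gap 0.23
[[-0.985 -0.    -0.175]
 [ 0.175  0.    -0.985]
 [ 0.    -1.    -0.   ]]
[285.71480512 214.72280378] [287.70554834 202.76066676]
```

View pics/w3.png

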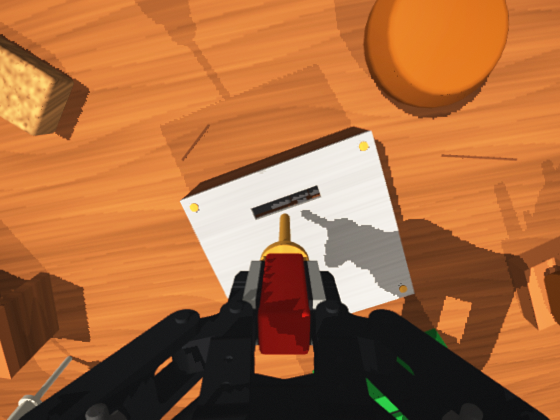

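Wrist view: the slot is at about (287,202), tilted some 18° to the tool because I had its yaw sign wrong, and the rod tip is at (285,215). I turn to line up with the slot and measure its centre.

```bash
cat >> m.py <<'E'
def slot_w(s):
    hsv=cv2.cvtColor(s['frame'],cv2.COLOR_RGB2HSV); g=proj(s,[.607,-.18,.075])
    m=((hsv[...,2]<120)&(hsv[...,1]<150)).astype(np.uint8)
    cs,_=cv2.findContours(m,cv2.RETR_EXTERNAL,cv2.CHAIN_APPROX_NONE)
    for c in cs:
        r=cv2.minAreaRect(c)
        if cv2.contourArea(c)>80 and np.hypot(*(np.array(r[0])-g))<40:
            p=np.array([onz(s,*q[0],.075)[:2] for q in c],np.float32); print(r,cv2.minAreaRect(p), np.round(onz(s,*r[0],.075),4))
E
python3 - <<'E'
from m import *
slot_w(snap('wrist')); goal([.607,-.18,.2],[.174,-.985])
E
```

```text
((285.1154479980469, 202.5984649658203), (11.140108108520508, 68.68478393554688), 70.20112609863281) ((0.6081982254981995, -0.17788897454738617), (0.010623943991959095, 0.06290481239557266), 10.693076133728027) [ 0.6083 -0.1783  0.075 ]
t 6.68 tcp [ 0.6087 -0.1785  0.2082] F [-0.1 -0.5 -1.3] gap 0.224
[[-0.985  0.001 -0.175]
 [ 0.175 -0.    -0.985]
 [-0.001 -1.     0.   ]]
shift cm [0.15 0.82 0.18] turn -0.351
```

```bash
python3 -m jog '[[[0,0,0],-0.12],[[0,0,0],-0.24],[[0,0,0],-0.355],[[0,1,0],-0.355],[[0,2,0],-0.355],[[0,2,0],-0.355],[[0,2,0],-0.355],[[0,2,0],-0.355]]'
python3 - <<'E'
from m import *
s=snap('wrist','w4.png');slot_w(s); st,Rt=tool(); tc=np.array(st['tcp_pos']); print(proj(s,tc+[0,0,-.096]))
cv2.imwrite('pics/c4.png',cv2.resize(s['frame'][170:270,220:350],(780,600),interpolation=cv2.INTER_CUBIC)[:,:,::-1])
E
```

```text
t: 7.35
tcp_pos: [0.6083, -0.1793, 0.1871]
tool_rot: [-0.063, 0.704, -0.704, 0.062]
force: [-0.1, -0.8, -1.1]
finger_gap: 0.227
((283.0, 213.0), (18.0, 74.0), 90.0) ((0.6050865054130554, -0.17827051877975464), (0.016186878085136414, 0.06282923370599747), 10.19448184967041) [ 0.6051 -0.1782  0.075 ]
t 7.4 tcp [ 0.6085 -0.1794  0.1874] F [-0.3 -0.9  0. ] gap 0.229
[[-0.984  0.     0.176]
 [-0.176 -0.    -0.984]
 [-0.    -1.     0.   ]]
[285.22183944 215.86284312]
```

View pics/c4.png

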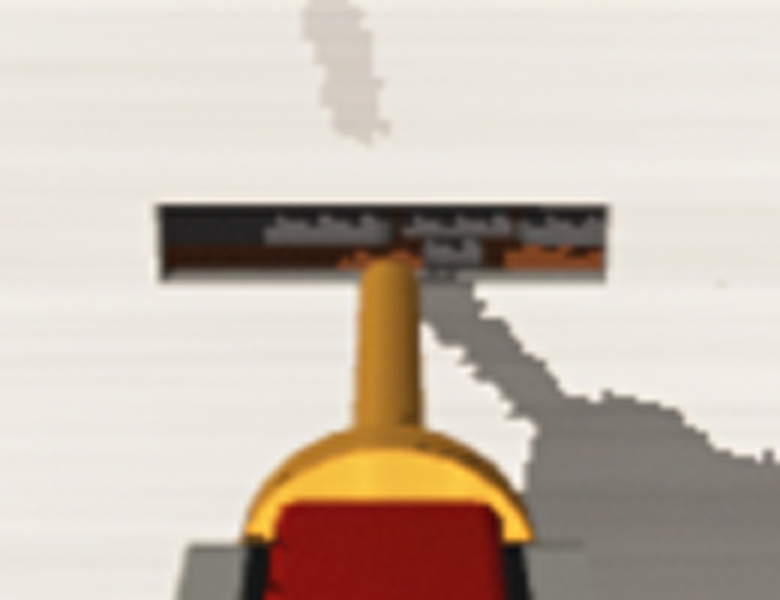

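Crop: the slot spans columns 157–608 and rows 205–282, so its centre is at pixel (283.8,210.6). The rod is upright, its tip just in front of the slot in this oblique view.

Run:
```python
from m import *
s=snap('wrist'); P=onz(s,283.8,210.6,.075); print(P); goal([P[0],P[1],.155],[.176,-.984])
# tip axis check: visible tip top edge row 170+262/6=213.7, column 220+390/6=285
st,Rt=tool(); tc=np.array(st['tcp_pos']);print(proj(s,tc+[0,0,-.096]),proj(s,tc+[0,0,-.092]+.004*np.array([.98,.17,0])), onz(s,285,215.5,tc[2]-.096))
```

```text
[ 0.60756217 -0.17865887  0.075     ]
t 7.45 tcp [ 0.6086 -0.1795  0.1876] F [ 0.1  0.7 -0.8] gap 0.226
[[-0.984  0.     0.176]
 [-0.176 -0.    -0.984]
 [-0.    -1.     0.   ]]
shift cm [ 0.09  3.26 -0.1 ] turn 0.0
t 7.45 tcp [ 0.6086 -0.1795  0.1876] F [ 0.1  0.7 -0.8] gap 0.226
[[-0.984  0.     0.176]
 [-0.176 -0.    -0.984]
 [-0.    -1.     0.   ]]
[285.02197363 216.01029361] [285.08241328 212.87498721] [ 0.60897862 -0.17936977  0.09158312]
```

```bash
python3 -m jog '[[[0.1,0.3,-0.1],0],[[0.1,0.6,-0.1],0],[[0.1,0.9,-0.1],0],[[0.1,1.2,-0.1],0],[[0.1,1.4,-0.1],0],[[0.1,1.5,-0.1],0],[[0.1,1.6,-0.1],0],[[0.1,1.7,-0.1],0],[[0.1,1.8,-0.1],0],[[0.1,1.9,-0.1],0],[[0.1,2.0,-0.1],0],[[0.1,2.0,-0.1],0]]'
```

```text
t: 8.45
tcp_pos: [0.6071, -0.1785, 0.1673]
tool_rot: [-0.063, 0.704, -0.704, 0.063]
force: [0.2, -0.4, -2.0]
finger_gap: 0.227
```

```bash
python3 -m jog '[[[0,0.2,0],0],[[0,0.4,0],0],[[0,0.7,0],0],[[0,1.0,0],0],[[0,1.3,0],0],[[0,1.6,0],0],[[0,1.9,0],0],[[0,2.2,0],0],[[0,2.5,0],0],[[0,2.7,0],0],[[0,2.7,0],0],[[0,2.7,0],0]]'
python3 -m jog '[[[0,0.1,0],0],[[0,0.2,0],0],[[0,0.3,0],0],[[0,0.3,0],0]]'
```

```text
t: 9.45
tcp_pos: [0.6071, -0.1785, 0.1403]
tool_rot: [-0.063, 0.704, -0.704, 0.063]
force: [0.0, 0.0, -1.1]
finger_gap: 0.229
t: 9.78
tcp_pos: [0.607, -0.1785, 0.1372]
tool_rot: [-0.063, 0.704, -0.704, 0.063]
force: [-0.6, -1.0, -0.4]
finger_gap: 0.229
```

```bash
python3 -m jog '[[[0,0.05,0],0],[[0,0.1,0],0],[[0,0.15,0],0],[[0,0.2,0],0],[[0,0.25,0],0],[[0,0.3,0],0],[[0,0.3,0],0]]'
python3 -m jog '[[[0,0.05,0],0],[[0,0.1,0],0],[[0,0.1,0],0]]'
```

```text
t: 10.37
tcp_pos: [0.6071, -0.1785, 0.1343]
tool_rot: [-0.063, 0.704, -0.704, 0.063]
force: [-0.3, -0.1, -0.9]
finger_gap: 0.227
t: 10.62
tcp_pos: [0.6072, -0.1786, 0.1335]
tool_rot: [0.063, -0.704, 0.704, -0.063]
force: [0.6, 0.2, 0.4]
finger_gap: 0.227
```

```bash
python3 -m jog '[[[0,0.05,0],0],[[0,0.1,0],0],[[0,0.1,0],0]]'
python3 -m jog '[[[0,0.05,0],0],[[0,0.1,0],0],[[0,0.1,0],0]]'
```

```text
t: 10.87
tcp_pos: [0.6074, -0.1786, 0.1332]
tool_rot: [0.063, -0.704, 0.704, -0.063]
force: [-0.1, 1.0, 5.0]
finger_gap: 0.226
t: 11.12
tcp_pos: [0.6075, -0.1786, 0.1329]
tool_rot: [0.062, -0.704, 0.705, -0.063]
force: [-1.5, 1.2, 8.8]
finger_gap: 0.23
```

Ledge found at TCP z ≈ 0.1335, at about 4 N per commanded mm. I lift, shift 13 mm along the slot and probe again.

```bash
python3 -m jog '[[[0,-0.2,0],0],[[0,-0.5,0],0],[[0,-0.5,0.4],0],[[0,-0.5,0.8],0],[[0,-0.5,1.2],0],[[0,-0.5,1.3],0],[[0,-0.4,1.3],0],[[0,-0.3,1.3],0],[[0,-0.2,1.3],0],[[0,-0.15,1.3],0],[[0,-0.1,1.3],0],[[0,-0.1,1.3],0],[[0,-0.1,1.3],0]]'
```

```text
t: 12.2
tcp_pos: [0.6094, -0.1912, 0.1327]
tool_rot: [0.063, -0.704, 0.704, -0.063]
force: [-1.2, 0.4, 1.1]
finger_gap: 0.228
```

```bash
python3 -m jog '[[[0,0.05,0],0],[[0,0.1,0],0],[[0,0.1,0],0]]'; python3 -m jog '[[[0,0.05,0],0],[[0,0.1,0],0],[[0,0.1,0],0]]'
```

```text
t: 12.45
tcp_pos: [0.6096, -0.1913, 0.132]
tool_rot: [0.063, -0.704, 0.704, -0.063]
force: [-1.7, 0.6, 5.2]
finger_gap: 0.226
t: 12.7
tcp_pos: [0.6096, -0.1913, 0.131]
tool_rot: [0.063, -0.704, 0.704, -0.063]
force: [-1.1, 1.1, 4.5]
finger_gap: 0.227
```

Force stays near 5 N while the TCP moves down 1 mm, so this is the tab. I keep pressing.

```bash
python3 -m jog '[[[0,0.05,0],0],[[0,0.1,0],0],[[0,0.15,0],0],[[0,0.2,0],0],[[0,0.2,0],0]]'; python3 -m jog '[[[0,0.05,0],0],[[0,0.1,0],0],[[0,0.15,0],0],[[0,0.2,0],0],[[0,0.2,0],0]]'
```

```text
t: 13.12
tcp_pos: [0.6096, -0.1913, 0.1291]
tool_rot: [0.063, -0.704, 0.704, -0.063]
force: [-1.6, 0.3, 4.7]
finger_gap: 0.221
t: 13.53
tcp_pos: [0.6096, -0.1913, 0.1273]
tool_rot: [0.063, -0.704, 0.704, -0.063]
force: [-1.4, 1.0, 7.3]
finger_gap: 0.224
```

```bash
python3 -m jog '[[[0,0.05,0],0],[[0,0.1,0],0],[[0,0.15,0],0],[[0,0.2,0],0],[[0,0.2,0],0]]'
python3 - <<'E'
from m import *
safe_pose(snap('top'))
E
```

```text
t: 13.95
tcp_pos: [0.6097, -0.1913, 0.1255]
tool_rot: [0.063, -0.704, 0.704, -0.063]
force: [-2.1, 1.1, 6.9]
finger_gap: 0.232Traceback (most recent call last):
  File "<stdin>", line 2, in <module>
  File "m.py", line 10, in safe_pose
    cs,_=cv2.findContours(d.astype(np.uint8),cv2.RETR_EXTERNAL,cv2.CHAIN_APPROX_NONE); c2=max(cs,key=cv2.contourArea)
                                                                                          ~~~^^^^^^^^^^^^^^^^^^^^^^^^
ValueError: max() iterable argument is empty
```

```bash
python3 -m jog '[[[0,0.05,0],0],[[0,0.1,0],0],[[0,0.15,0],0],[[0,0.15,0],0],[[0,0.15,0],0],[[0,0.15,0],0]]'; python3 -m jog '[[[0,0.05,0],0],[[0,0.1,0],0],[[0,0.1,0],0],[[0,0.1,0],0],[[0,0.1,0],0],[[0,0.1,0],0],[[0,0.1,0],0]]'
python3 - <<'E'
from h import *
a=cv2.imread('pics/scene0.png')[:,:,::-1]; s=snap('scene')
t0=cv2.imread('pics/top0.png')[:,:,::-1]; t=snap('top')
C=lambda i,y,x:cv2.resize(i[y:y+130,x:x+130],(390,290))
cv2.imwrite('pics/dr.png',np.vstack([np.hstack([C(t0,150,275),C(t['frame'],150,275)]),np.hstack([C(a,130,170),C(s['frame'],130,170)])])[:,:,::-1])
E
```

```text
t: 14.5
tcp_pos: [0.6097, -0.1913, 0.1235]
tool_rot: [0.063, -0.704, 0.704, -0.063]
force: [-0.8, 1.3, 4.5]
finger_gap: 0.226
t: 15.08
tcp_pos: [0.6097, -0.1914, 0.1226]
tool_rot: [0.063, -0.704, 0.704, -0.063]
force: [-0.5, 1.6, 6.6]
finger_gap: 0.224
```

View pics/dr.png

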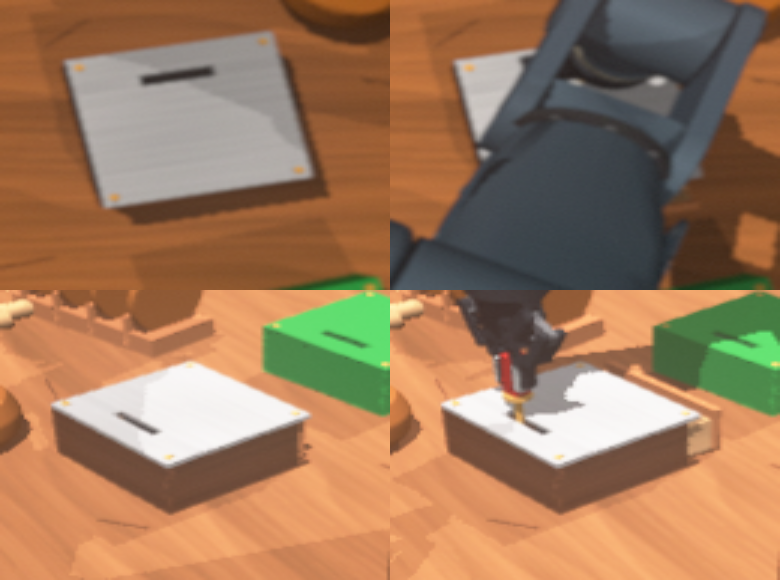

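The scene view (bottom right) shows the drawer popped out, with the rod still in the slot. The force drop agrees. I withdraw straight up.

```bash
python3 -m jog '[[[0,-0.3,0],0],[[0,-0.8,0],0],[[0,-1.4,0],0],[[0,-2,0],0],[[0,-2.6,0],0],[[0,-3.2,0],0],[[0,-3.8,0],0],[[0,-4.4,0],0],[[0,-5.2,0],0],[[0,-6.2,0],0],[[0,-7.5,0],0],[[0,-9,0],0],[[0,-10.5,0],0],[[0,-11.5,0],0],[[0,-11.5,0],0],[[0,-11.5,0],0]]'
python3 - <<'E'
from h import *
goal([.5163,.2,.236],[-.235,-.972])
E
```

```text
t: 16.52
tcp_pos: [0.6097, -0.1915, 0.2377]
tool_rot: [0.062, -0.704, 0.705, -0.063]
force: [-0.2, 0.3, -1.1]
finger_gap: 0.23
t 16.52 tcp [ 0.6097 -0.1915  0.2377] F [-0.2  0.3 -1.1] gap 0.23
[[-0.984  0.001  0.177]
 [-0.177 -0.001 -0.984]
 [-0.001 -1.     0.001]]
shift cm [  2.27   0.13 -40.18] turn 0.415
```

```bash
python3 -m jog '[[[0.1,0,-2],0.08],[[0.2,0,-5],0.2],[[2.3,0.1,-36],0.415],[[2.3,0.1,-36],0.415],[[2.3,0.1,-36],0.415],[[2.3,0.1,-36],0.415],[[2.3,0.1,-36],0.415],[[2.3,0.1,-36],0.415],[[2.3,0.1,-36],0.415],[[2.3,0.1,-36],0.415],[[2.3,0.1,-36],0.415],[[2.3,0.1,-36],0.415],[[2.3,0.1,-38],0.415],[[2.3,0.1,-39.5],0.415],[[2.3,0.1,-40.2],0.415],[[2.3,0.1,-40.2],0.415],[[2.3,0.1,-40.2],0.415]]'
python3 - <<'E'
from h import *
s=snap('wrist','w5.png'); hsv=cv2.cvtColor(s['frame'],cv2.COLOR_RGB2HSV)
st,Rt=tool(); tc=np.array(st['tcp_pos']); print('exp tip',proj(s,tc+[0,0,-.096]),'hole pred',proj(s,[.5163,.2,.09]))
h=(hsv[180:212,262:308,2]<190).astype(np.uint8); cs,_=cv2.findContours(h,0,1); c=max(cs,key=cv2.contourArea); x,y,w,hh=cv2.boundingRect(c); u,v=262+x+(w-1)/2,180+y+(hh-1)/2; print('hole',u,v,w,hh)
P=onz(s,u,v,.09); print(P); goal([P[0],P[1],.13],[-.235,-.972])
cv2.imwrite('pics/c5.png',cv2.resize(s['frame'][170:270,220:350],(780,600),interpolation=cv2.INTER_CUBIC)[:,:,::-1])
E
```

```text
t: 17.93
tcp_pos: [0.516, 0.1992, 0.2355]
tool_rot: [-0.084, -0.702, 0.702, 0.084]
force: [-0.0, 0.1, -1.2]
finger_gap: 0.228
t 17.98 tcp [0.5161 0.199  0.2356] F [-0.   0.1 -1. ] gap 0.223
[[-0.972 -0.    -0.236]
 [ 0.236 -0.001 -0.972]
 [ 0.    -1.     0.001]]
exp tip [285.24837212 215.36277835] hole pred [283.87427063 198.46462723]
hole 283.5 199.0 12 11
[0.51586989 0.2004694  0.09      ]
t 17.98 tcp [0.5161 0.199  0.2356] F [-0.   0.1 -1. ] gap 0.223
[[-0.972 -0.    -0.236]
 [ 0.236 -0.001 -0.972]
 [ 0.    -1.     0.001]]
shift cm [ 0.05 10.56 -0.15] turn -0.001
```

View pics/c5.png

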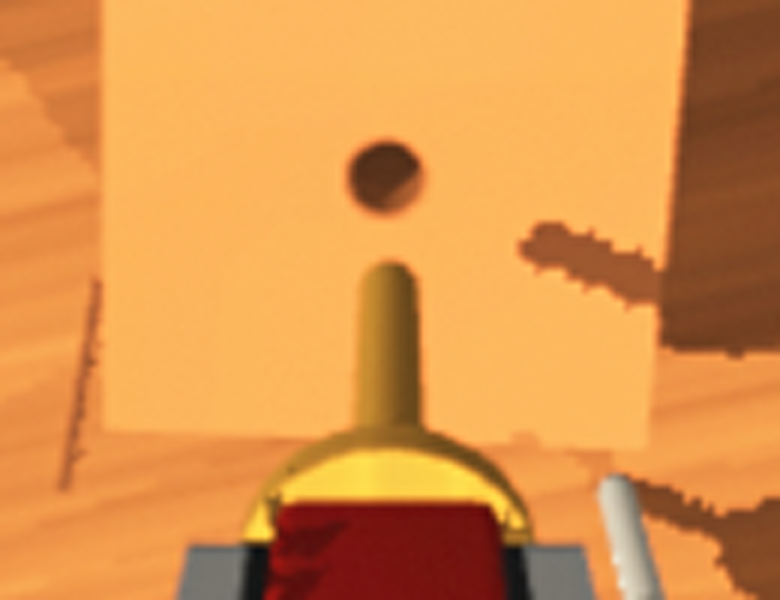

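Crop: the hole is at (386,177), the tip is where it sat in the grip before, and the rod is upright. I shift 1 mm and lower slowly.

```bash
python3 -m jog '[[[0,1,-0.12],0],[[0,2,-0.12],0],[[0,3,-0.12],0],[[0,4,-0.12],0],[[0,4.4,-0.12],0],[[0,4.7,-0.12],0],[[0,4.9,-0.12],0],[[0,5.1,-0.12],0],[[0,5.3,-0.12],0],[[0,5.5,-0.12],0],[[0,5.7,-0.12],0],[[0,5.9,-0.12],0],[[0,5.9,-0.12],0]]'
```

```text
t: 19.07
tcp_pos: [0.5158, 0.2014, 0.1766]
tool_rot: [-0.084, -0.702, 0.702, 0.084]
force: [-0.8, -0.2, -1.1]
finger_gap: 0.226
```

```bash
python3 -m jog '[[[0,0.4,0],0],[[0,0.8,0],0],[[0,1.2,0],0],[[0,1.7,0],0],[[0,2.2,0],0],[[0,2.8,0],0],[[0,3.4,0],0],[[0,4,0],0],[[0,4.6,0],0],[[0,5.2,0],0],[[0,5.8,0],0],[[0,6.2,0],0],[[0,6.5,0],0],[[0,6.8,0],0],[[0,6.9,0],0],[[0,6.9,0],0]]'
python3 -m jog '[[[0,0.05,0],0],[[0,0.1,0],0],[[0,0.1,0],0]]'
```

```text
t: 20.4
tcp_pos: [0.5159, 0.2013, 0.1076]
tool_rot: [-0.084, -0.702, 0.702, 0.084]
force: [1.4, -2.5, -1.7]
finger_gap: 0.225
t: 20.65
tcp_pos: [0.516, 0.2013, 0.1071]
tool_rot: [-0.084, -0.702, 0.702, 0.084]
force: [-0.0, -2.8, 0.5]
finger_gap: 0.226
```

```bash
python3 -m jog '[[[0,0.05,0.05],0],[[0,0.05,0.1],0],[[0,0.05,0.1],0]]'; python3 -m jog '[[[0,0,0],0],[[0,0,0],0],[[0,0,0],0],[[0,0,0],0],[[0,0,0],0],[[0,0,0],0],[[0,0,0],0],[[0,0,0],0],[[0,0,0],0],[[0,0,0],0]]' 7.0 30; python3 -m jog '[[[0,-1,0],0],[[0,-3,0],0],[[0,-6,0],0],[[0,-9,0],0],[[0,-12,0],0],[[0,-15,0],0],[[0,-15,0],0],[[0,-15,0],0],[[0,-15,0],0]]'
python3 - <<'E'
from h import *
s=snap('wrist'); c=snap('scene'); tool()
hsv=cv2.cvtColor(s['frame'],cv2.COLOR_RGB2HSV)
m=((hsv[...,1]>190)&((hsv[...,0]<5)|(hsv[...,0]>174))&(hsv[...,2]>150)).astype(np.uint8)
cs,_=cv2.findContours(m,0,1); r=cv2.minAreaRect(max(cs,key=cv2.contourArea)); print(r,onz(s,*r[0],.15))
cv2.imwrite('pics/end.png',np.hstack([c['frame'][120:330,120:400],s['frame'][100:310,150:420]])[:,:,::-1])
E
```

```text
t: 20.9
tcp_pos: [0.5159, 0.2009, 0.1064]
tool_rot: [0.084, 0.702, -0.702, -0.084]
force: [-0.5, -1.2, -1.6]
finger_gap: 0.229
t: 21.73
tcp_pos: [0.5158, 0.2004, 0.1064]
tool_rot: [-0.084, -0.702, 0.702, 0.084]
force: [-0.5, -0.3, -0.0]
finger_gap: 0.822
t: 22.48
tcp_pos: [0.5152, 0.2004, 0.2566]
tool_rot: [-0.084, -0.702, 0.702, 0.084]
force: [-0.2, -0.1, -0.8]
finger_gap: 0.82
t 22.58 tcp [0.5147 0.2002 0.2552] F [ 0.6 -0.5 -0.5] gap 0.819
[[-0.972 -0.003 -0.235]
 [ 0.235 -0.001 -0.972]
 [ 0.003 -1.     0.001]]
((283.0, 210.5), (21.0, 22.0), 90.0) [0.51630948 0.20189869 0.15      ]
```

View pics/end.png

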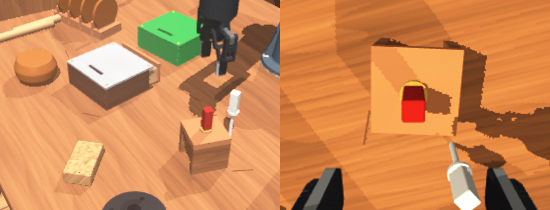

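The rod hangs upright with its collar on the board, its handle where it started. The drawer is out and the bystanders look in place. The gripper is clear, so I hand in.

```bash
python3 -c "
from station import workorder; print(workorder.sign_off())"
```

```text
the job is handed in; nothing more can be done
None
```

I lifted the rod from its rack, put it down through the slot, pressed the latch tab until the drawer popped open, and hung the rod back in its rack. I then handed the job in at about 22.6 s; no verdict was reported.

- **Feeling for the tab:** the first probe, at the slot's centre, met the hard ledge at about 37 mm. The next, 13 mm along the slot towards -y, met the springy tab at about 38.4 mm. I pressed it about 9 mm.
- **Force:** the highest wrist force I read while pressing on the safe was 8.8 N. I read it only at the end of each move, so a brief higher peak could have been missed.
- **Drawer:** the picture taken while the rod was still in the slot shows it out, and so does the last one. I judged this by eye and did not measure the distance. One attempt to check it by script, during the press, failed because the arm hid the safe from the top camera.
- **Rod:** it looks upright with its collar on the board, and its handle measured within about 2.5 mm of where it started.
- **Everything else:** the bowl blank and cork block look unmoved in the last picture. The faceplate shows only at its edge, and I measured none of them. The gripper is open about 15 cm above where it held the rod, touching nothing.
- **Slips along the way:** I first turned the tool the wrong way for the slot and corrected it before going in. There was also a light sideways rub of about 3 N as the rod went back into the hole.

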